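# Lay a gauge plate in the dry case and seal its lid

## Robot

A 7-joint arm with a two-finger parallel gripper is mounted at the origin on the work surface. World frame = base frame: x ahead of the robot, y to its left, z up, the work surface at z = 0. Lengths are in m, angles in rad, forces in N, time in s.
With the tool pointing down it reaches from about 0.35 to 0.9 m from the base axis. Payload 8.1 kg.
Tool frame: the origin (TCP) lies midway between the tips of the shut fingers; the grasp point (between the pads) lies 19 mm behind it; z points along the fingers, y is the line along which they close (so a half turn about z gives the same grasp; the last joint's range is limited). The gripper opens to 92 mm and grips with 3 to 60 N. Pads are 19 mm wide; open, the fingers measure 130 mm over their backs; the gripper's body (75 mm by 190 mm) begins 47 mm behind the grasp point.
Start: joints at [-1.33, 0.434, 0.025, 1.573, -0.012, 1.134, -0.075], TCP at [0.211, 0.588, 0.227] pointing down, gripper open.
Joint ranges: [-2.62, 2.62], [-0.44, 2.09], [-1.27, 1.32], [0.08, 2.57], [-1.32, 4.46], [0.12, 2], [-2.74, 2.74]. Speed limits (rad/s): [2.22, 2.22, 3.01, 3.01, 3.14, 3.14, 3.14].

## Interface

Orientations are given as a rotation vector (axis times angle).
In Python, from cell import arm gives the robot as it stands.
- The arm moves only by the tool arm_command, never from a script. Its arguments are lists of equal length, an entry for each row: "dp": the shift along the tool's x, y, z in units of 25 mm (1.0 is 25 mm), a list of three; "angular": the turn, a rotation vector about the tool's x, y, z in units of 0.15 rad (1.0 is 0.15 rad), a list of three; "claw": the opening, from 0 (shut) to 1 (fully open). In form: {"dp": [[x, y, z], ...], "angular": [[rx, ry, rz], ...], "claw": [claw, ...]}. A call has 1 to 10 rows; each row shifts and turns the commanded pose from where the row before left it, along the tool's axes as they then stand; what a row does not reach is not made up. A row lasts 1/10 s, in which the tool goes at most 50 mm and 8.59 degrees, less where a joint would pass 70% of its speed; a pose out of reach is approached as far as the arm can. A call with a number of a shift or a turn outside -1 to 1 is refused whole. A call with a gripper value outside its range is refused whole. The fingers move at their own pace and stop on an object; "force" is the grip in N (left out, the last holds). Time passes only in rows, so rows that do not move let the fingers close. It gives the time, the measured TCP pose, the force, the opening and the grip force at its end, in the units of the state.
- arm.observe(): the state, without advancing time (a new reading comes with each control period).
- arm.get_image(name): name is "scene" or "side" or "wrist"; returns a dict with "frame" (420x560x3 uint8, red, green, blue), "z_map" (420x560 float32, m along the optical axis (not along the pixel's ray), 0 where there is no reading), "K" (3x3 intrinsics, pixels), "R" (3x3) and "t" (3): a world point X has camera coordinates R X + t. Camera axes: x right, y down, z forward; pixel columns grow to the right and rows downward; lengths in m; the calibration is good to about 2 mm. A picture is of the moment at which its call begins.
- arm.sign_off(): hands the job in; it is judged then, once.
The state is a dict: "clock": time; "joints": joint angles; "dq": joint speeds; "joint_efforts": joint torques, N m; "position": TCP position; "ee_rot": TCP orientation; "force": force on the tool from outside, world axes, zero at the start; "ft_torque": the same for the moment, N m; "width": opening from 0.0 (shut) to 1.0 (fully open); "gripper_force": force on a finger pad.
Only numpy, scipy, OpenCV 4.12 (cv2) and the standard library are available. Lean on these libraries where they do the work, as an engineer would, in place of code of your own. Each camera call takes 0.05 s, during which the arm holds its last target. There are 200 camera calls.

## Task

Push the bottom steel plate out of the magazine with its slide and draw the slide fully back so that the stack drops for the next one. Lay the plate flat on the rubber mat inside the dry case, beside the round desiccant tin. Then set the lid on the case and press it down at one corner after another, never by its middle or the middle of an edge, until it sits flat and sealed all round; leave everything else as it stands.

Things in the scene. Friction and masses are not known exactly. Their poses are not given: they have to be found in the camera images.
- case: Open grey dry case, fixed: outside 170 (x) x 120 (y) x 50 mm high, walls 10, inner floor 6 mm up. A 4 mm partition (top 28 mm up) makes two pockets, 73 (x) x 100 (y) mm, centred at x +-38.5 mm. A black rubber seal strip on the rim stands up to 6 mm over it. Origin: centre of the underside; z up.
- seal_1 (a joint): How far (m) the seal strip at the case corner x +80 mm, y +55 mm (case frame) has been pushed down: 0 stands 6 mm proud of the rim, 0.006 is level with the rim (lid home there). It moves at about 11 N and stays where it is pushed, without springing back. It starts 0 to 1.5 mm down.
- seal_2 (a joint): How far (m) the seal strip at the case corner x -80 mm, y +55 mm (case frame) has been pushed down: 0 stands 6 mm proud of the rim, 0.006 is level with the rim (lid home there). It moves at about 11 N and stays where it is pushed, without springing back. It starts 0 to 1.5 mm down.
- seal_3 (a joint): How far (m) the seal strip at the case corner x -80 mm, y -55 mm (case frame) has been pushed down: 0 stands 6 mm proud of the rim, 0.006 is level with the rim (lid home there). It moves at about 11 N and stays where it is pushed, without springing back. It starts 0 to 1.5 mm down.
- seal_4 (a joint): How far (m) the seal strip at the case corner x +80 mm, y -55 mm (case frame) has been pushed down: 0 stands 6 mm proud of the rim, 0.006 is level with the rim (lid home there). It moves at about 11 N and stays where it is pushed, without springing back. It starts 0 to 1.5 mm down.
- lid: Loose aluminium lid, 0.35 kg, right way up. Plate 170 (x) x 120 (y) x 8 mm; under it a plug 12 mm deep that enters the 150 x 100 mm case mouth (upper 9 mm 142 x 92, lowest 3 mm 134 x 84). Origin: centre of the plug underside; plate top 20 mm above. Fits both ways round. Sealed, its origin is 38 mm above the case underside; on the fresh seal about 44. Tips slightly when one corner is pressed.
- lid_handle (a point): Top centre of the lid's black handle bar, 64 (lid x) x 16 (y) mm, 26 mm high; 46 mm above the lid's origin. Four round steel thumb pads, 20 mm across, near the lid's corners at lid x +-72, y +-47 mm, tops 22 mm above its origin, are for pressing. A corner goes down at about 11 N; pushing it home by the handle, middle or mid-edge is a fault.
- magazine: Fixed gravity magazine with a vertical stack of four plates. Origin: underside, below the stack. It delivers to its -x. Stack floor 20 mm up; walls 43 x 55 mm outside, up to 72 mm. An apron 22 mm wide, 20 mm high runs to x -58 mm; base plate 60 mm wide, 6 mm high. On +x a slide (pusher) with an upright black grip reaches 100 mm out.
- pusher (a joint): Travel (m) of the slide towards the magazine's -x: 0 fully back (home), 0.046 fully in. Fully in, it has pushed the bottom plate right out on to the apron; drawn fully back, it lets the stack drop 10 mm. Moves at under 10 N and stays where it is left, so the grip must be pulled to bring it back.
- pusher_grip (a point): Centre of the top face of the slide's grip, an upright block 26 (magazine x) x 14 (magazine y) x 30 mm high, top 58 mm above the table. It lies at magazine x +86 mm when home, +40 mm when fully in.
- apron (a point): Point on the apron's top, 40 mm to -x of the magazine's origin and 20 mm above the table: a plate pushed out with the slide fully in comes to rest centred about here.
- plate1: Bottom plate of the stack, ground steel, 32 (x) x 44 (y) x 10 mm, 0.11 kg, loose. Origin: centre of its underside. In the magazine its axes are those of the magazine. On the apron it overhangs 11 mm each side, so it can be gripped across its 44 mm.
- plate2: Plate number 2 from the bottom of the stack, the same size as plate1; stays in the magazine.
- plate3: Plate number 3 from the bottom of the stack, the same size as plate1; stays in the magazine.
- plate4: Plate number 4 from the bottom of the stack, the same size as plate1; stays in the magazine.
- pad: Black rubber mat 66 (x) x 90 (y) x 4 mm lying loose in one pocket of the case (either one): plate1 goes flat on it. Origin: centre of its underside.
- tin: Round aluminium desiccant tin, 52 mm across, 26 mm high, standing loose in the other pocket. Origin: centre of its underside.
- flange: Bystander: turned aluminium flange, 60 mm across, 34 mm high.
- vblock: Bystander: dark steel V-block 50 x 40 x 38 mm.
- bushing: Bystander: steel bushing 52 mm across, 30 mm high.
- oil_can: Bystander: white oil bottle 44 mm across, 100 mm high.
- screwdriver: Bystander: screwdriver lying on the table.
- dish: Bystander: green plastic dish 100 mm across, 35 mm high.
- spanner: Bystander: spanner lying on the table.
Mind the look-alikes: they are no part of the job. What is shaped like the magazine but yellow is not meant. Leave any turquoise look-alike of the lid alone.

How it is judged:
By the outcome, as a careful person would: the job done as asked, in the order asked, and still so for the second after the job is handed in, with the robot touching nothing.
It also fails if it takes over 72 s, if anything falls off the work surface, if the arm or the gripper's body presses on something with over 40 N, if the wrist force passes 120 N, or if a joint passes its speed limit or range.

## Working session

There is one attempt and no reset: what is moved stays moved. The work goes in short steps, Python scripts to look and compute and a tool call to move; the robot and the scene stay as the last step left them, time stands still between calls to the robot, and variables do not carry over. Pictures are saved under pics/ and viewed, at most 10 in all, crops included, and the job is handed in when it is done.

Besides the shell and the picture viewer there is one more tool, called after "Request:" as name(argument=value, ...) on one line, values as JSON. arm_command: Moves the arm, as the interface text tells. Its arguments: {"type":"object","properties":{"dp":{"type":"array","items":{"type":"array","items":{"type":"number"}}},"angular":{"type":"array","items":{"type":"array","items":{"type":"number"}}},"claw":{"type":"array","items":{"type":"number"}},"force":{"type":"number"}},"required":["dp","angular","claw"]}

```bash
mkdir -p pics; ls
python3 - <<'E'
from cell import arm
import cv2,numpy as np
for n in ["scene","side"]:
    d=arm.get_image(n)
    cv2.imwrite(f"pics/{n}0.png",d["frame"][:,:,::-1]); np.savez(f"{n}0.npz",**d)
    print(n,-d["R"].T@d["t"],d["K"].tolist())
s=arm.observe();print(s)
E
```

```text
pics
scene [1.00643819 0.60234271 1.24146845] [[444.10046826490554, 0.0, 272.8259740458124], [0.0, 444.10046826490554, 207.27455670006765], [0.0, 0.0, 1.0]]
side [-0.0762595  -0.54618591  0.86018059] [[423.49384215399584, 0.0, 274.3191214895464], [0.0, 423.49384215399584, 212.08262514554036], [0.0, 0.0, 1.0]]
{'clock': 0.1, 'joints': array([-1.32958211,  0.43512464,  0.02500511,  1.57401189, -0.01159727,
        1.13399008, -0.075103  ]), 'dq': array([ 2.80914435e-04, -3.24248109e-03,  6.20805670e-04, -2.29120898e-03,
       -1.49493948e-03, -1.63012890e-03,  6.70819295e-06]), 'joint_efforts': array([ 3.09633178e-03, -6.69118023e+01,  9.88542661e-01, -3.15146184e+01,
       -6.02382305e-02,  3.74671456e-02,  1.07519490e-04]), 'position': array([0.21058928, 0.58796738, 0.22603939]), 'ee_rot': array([-5.37544017e-01, -3.09516382e+00,  2.17639610e-03]), 'force': array([ 0.15363802, -0.33510409,  0.03035388]), 'ft_torque': array([-0.00803742,  0.00249129,  0.03952915]), 'gripper_force': 0.0, 'width': 1.0038899021049503}
```

View pics/scene0.png

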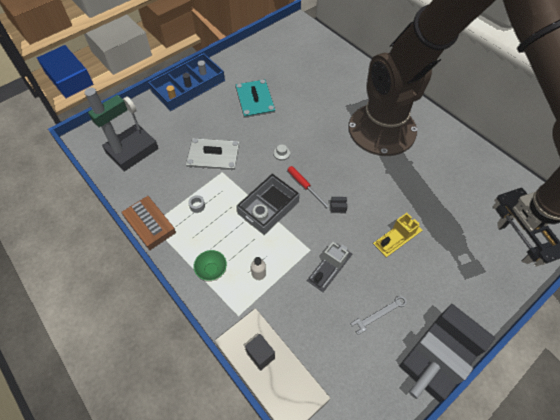

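View pics/side0.png

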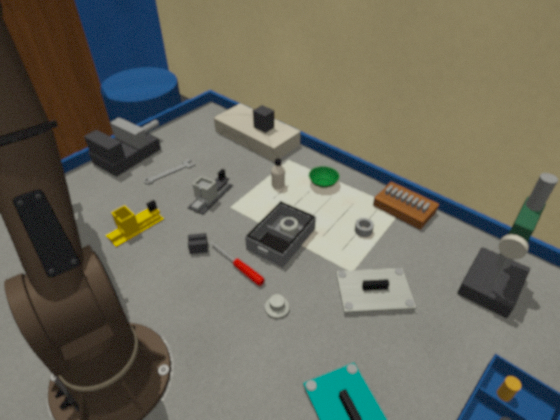

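The scene view shows the grey magazine at about (330,265), its black grip at (318,279), the case at (268,202) with the tin at (260,211), and the grey lid at (213,152). The yellow magazine (397,235) and turquoise lid (255,97) are decoys. Next I measure by depth.

```bash
cat > h.py <<'E'
import numpy as np,cv2
def pts(d):
    z=d["z_map"];v,u=np.mgrid[:z.shape[0],:z.shape[1]];K=d["K"]
    c=np.stack([(u-K[0,2])/K[0,0]*z,(v-K[1,2])/K[1,1]*z,z],-1)
    P=(c-d["t"])@d["R"]; P[z==0]=np.nan
    return P
def ray(d,u,v,h):
    K=d["K"];r=d["R"].T@np.array([(u-K[0,2])/K[0,0],(v-K[1,2])/K[1,1],1]);o=-d["R"].T@d["t"]
    return o+r*(h-o[2])/r[2]
def proj(d,X):
    c=d["R"]@np.asarray(X)+d["t"];return (d["K"]@c/c[2])[:2]
def rect(Q):
    (c,s,a)=cv2.minAreaRect((Q[:,:2]*1000).astype(np.float32));return np.round(c,1),np.round(s,1),round(a,1)
def near(P,xy,r,lo,hi):
    m=(np.hypot(P[...,0]-xy[0],P[...,1]-xy[1])<r)&(P[...,2]>lo)&(P[...,2]<hi);return m
E
python3 - <<'E'
from h import *
for n in ["scene","side"]:
    d=np.load(n+"0.npz");P=pts(d)
    S={"scene":dict(case=(268,202),lid=(213,152),mag=(333,262),tin=(260,211)),"side":dict(case=(282,232),lid=(375,290),mag=(207,190),tin=(290,224))}[n]
    C={k:ray(d,*v,0.03) for k,v in S.items()}
    print(n,{k:np.round(v,3) for k,v in C.items()})
    for k,r,lo,hi in [("case",.12,.044,.065),("case",.12,.03,.065),("lid",.12,.012,.03),("lid",.12,.035,.06),("mag",.1,.06,.08),("mag",.12,.04,.08),("mag",.12,.012,.08),("tin",.05,.025,.038)]:
        m=near(P,C[k],r,lo,hi).astype(np.uint8)
        nl,L,st,ce=cv2.connectedComponentsWithStats(m)
        for i in np.argsort(-st[1:,4])[:3]+1:
            if st[i,4]>15:
                Q=P[L==i];print(k,lo,hi,st[i,4],rect(Q),np.round(np.median(Q[:,2]),4),ce[i].round(0))
    cx=dict(scene=(270,225),side=(270,215))[n]
    w=140;im=d["frame"][cx[1]-100:cx[1]+100,cx[0]-133:cx[0]+134,::-1]
    cv2.imwrite(f"pics/{n}0c.png",cv2.resize(im,(800,600),interpolation=cv2.INTER_CUBIC))
E
```

```text
scene {'case': array([ 0.535, -0.008,  0.03 ]), 'lid': array([ 0.552, -0.291,  0.03 ]), 'mag': array([0.521, 0.28 , 0.03 ]), 'tin': array([0.576, 0.002, 0.03 ])}
case 0.044 0.065 558 (array([538.5,  -5.8]), array([172. , 122.1]), 7.9) 0.0521 [267. 201.]
case 0.03 0.065 958 (array([540.7,  -4.9]), array([178. , 121.8]), 7.2) 0.0471 [266. 203.]
lid 0.012 0.03 1215 (array([ 551.4, -298.1]), array([125.7, 171.1]), 44.8) 0.0196 [213. 154.]
lid 0.035 0.06 92 (array([ 551.1, -296.8]), array([18.1, 62.7]), 46.6) 0.0441 [212. 149.]
mag 0.06 0.08 155 (array([509.5, 272.8]), array([44.4, 56. ]), 12.8) 0.0689 [335. 253.]
mag 0.04 0.08 342 (array([509.8, 272.8]), array([45.1, 55.9]), 13.2) 0.0599 [335. 254.]
mag 0.04 0.08 57 (array([593.8, 291.2]), array([26.5, 14.4]), 14.2) 0.0558 [318. 277.]
mag 0.012 0.08 811 (array([529.9, 277.5]), array([159.2,  56.2]), 12.8) 0.0378 [329. 264.]
tin 0.025 0.038 171 (array([577.8,  -0.6]), array([49.1, 47.8]), 11.4) 0.0312 [259. 211.]
tin 0.025 0.038 21 (array([538.5,  -3. ]), array([ 6.3, 60. ]), 6.3) 0.0278 [269. 204.]
side {'case': array([ 0.534, -0.012,  0
[... 413 characters left out ...]
 2662 (array([ 545.6, -300. ]), array([123.7, 170.7]), 44.9) 0.0194 [374. 291.]
lid 0.035 0.06 200 (array([ 544.6, -300.2]), array([17.4, 63.1]), 45.0) 0.0441 [376. 283.]
mag 0.06 0.08 168 (array([504.1, 270. ]), array([47.1, 56.4]), 12.5) 0.0672 [204. 184.]
mag 0.04 0.08 351 (array([503.4, 269.8]), array([48.9, 56.5]), 12.5) 0.0597 [204. 186.]
mag 0.04 0.08 58 (array([588.8, 286.6]), array([28.8, 15.4]), 6.8) 0.0524 [221. 173.]
mag 0.012 0.08 790 (array([524.4, 273.6]), array([159.9,  58.4]), 9.9) 0.0413 [209. 189.]
tin 0.025 0.038 195 (array([570.1,  -4.3]), array([48.3, 47.7]), 41.1) 0.0307 [289. 224.]
tin 0.025 0.038 63 (array([609.8,  -3.9]), array([ 6.9, 63.4]), 7.5) 0.0311 [297. 216.]
```

View pics/scene0c.png

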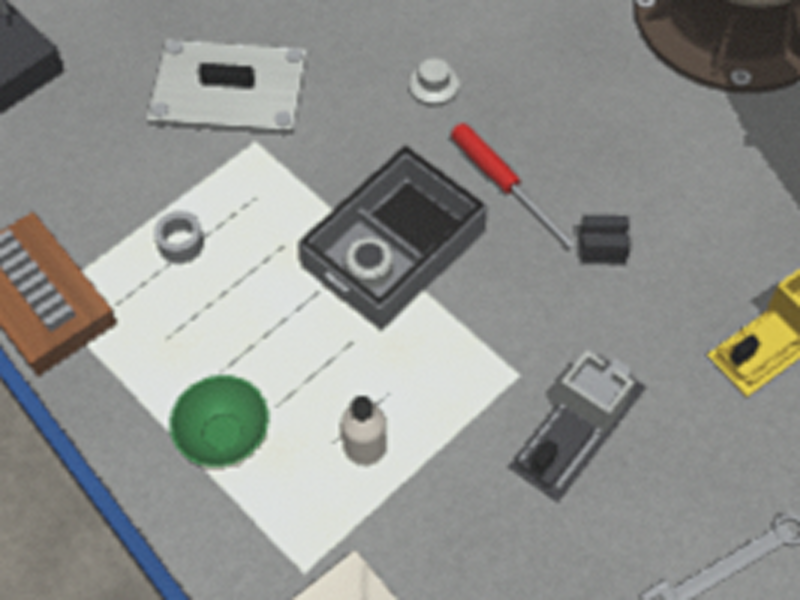

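The crop shows the case, with the black mat in the robot-side pocket at (415,215) and the tin at (370,255), plus the magazine at (590,400) and its grip at (543,457). Averaging both views:

| Item | Centre (mm) | Yaw |
|---|---|---|
| Magazine | (507,271) | 12.6° |
| Grip | (591,289) | – |
| Case | (536,-7) | 7.7° |
| Lid | (548,-299) | long axis 135° |

Now I approach the grip.

Request:
arm_command(dp=[[0,0,0],[0,0,0],[0,0,0],[0,0,0],[-0.8,-1,0],[-0.8,-1,0],[-0.8,-1,0],[-0.8,-1,0],[-0.8,-1,0],[-0.8,-1,0]], angular=[[0,0,-0.94],[0,0,-0.94],[0,0,-0.94],[0,0,-0.94],[0,0,0],[0,0,0],[0,0,0],[0,0,0],[0,0,0],[0,0,0]], claw=[0.5,0.5,0.5,0.5,0.5,0.5,0.5,0.5,0.5,0.5])

```text
clock: 1.1
position: [0.3614, 0.4671, 0.2264]
ee_rot: [0.345, -3.122, 0.001]
force: [-0.2, 0.2, -0.7]
width: 0.503
gripper_force: 0.0
```

Request:
arm_command(dp=[[-0.8,-1,0],[-0.8,-1,0],[-0.8,-1,0],[-0.8,-1,0],[-0.8,-1,0],[-0.8,-1,0],[-0.8,-1,0],[-0.8,-1,0],[-0.8,-1,0],[0,0,0]], angular=[[0,0,0],[0,0,0],[0,0,0],[0,0,0],[0,0,0],[0,0,0],[0,0,0],[0,0,0],[0,0,0],[0,0,0]], claw=[0.5,0.5,0.5,0.5,0.5,0.5,0.5,0.5,0.5,0.5])

```text
clock: 2.1
position: [0.589, 0.2826, 0.226]
ee_rot: [-0.334, 3.123, -0.005]
force: [0.8, -0.3, -0.7]
width: 0.499
gripper_force: 0.0
```

```bash
cat >> h.py <<'E'
from scipy.spatial.transform import Rotation as Ro
def togo(s,xyz,yaw):
    "units to go: first turn (tool z), then shift along the turned tool axes; yaw = world angle of tool y, deg"
    R=Ro.from_rotvec(s["ee_rot"]).as_matrix();y=np.degrees(np.arctan2(R[1,1],R[0,1]))
    dy=(yaw-y+180)%360-180
    a=np.radians(yaw);Y=np.array([np.cos(a),np.sin(a),0]);X=np.array([-Y[1],Y[0],0]);Z=np.array([0,0,-1])
    d=np.array(xyz)-s["position"]
    print("t",round(s["clock"],2),"pos",s["position"].round(4),"yaw",y.round(2),"tilt",np.degrees(np.arccos(-R[2,2])).round(2),"F",s["force"].round(1),"w",round(s["width"],3),"gf",round(s["gripper_force"],1))
    print("TURN z",round(-np.radians(dy)/.15,2),"DP",np.round([d@X/.025,d@Y/.025,d@Z/.025],2))
E
python3 - <<'E'
from h import *
from cell import arm
togo(arm.observe(),[.591,.289,.032],102.6)
d=arm.get_image("wrist");P=pts(d)
cv2.imwrite("pics/w1.png",d["frame"][:,:,::-1])
for k,c,r,lo,hi in [("wall",(.507,.271),.06,.06,.08),("grip",(.591,.289),.03,.045,.065)]:
    m=near(P,c,r,lo,hi);Q=P[m];print(k,m.sum(),rect(Q) if m.sum()>10 else 0,np.median(Q[:,2]))
E
```

```text
t 2.1 pos [0.589  0.2826 0.226 ] yaw 102.21 tilt 0.2 F [ 0.8 -0.3 -0.7] w 0.499 gf 0.0
TURN z -0.05 DP [-0.13  0.23  7.76]
wall 2176 (array([506.8, 274.1]), array([43.2, 54.9]), 12.0) 0.061935816822343066
grip 377 (array([590.4, 292.2]), array([25.8, 13.3]), 12.3) 0.05792191890750259
```

View pics/w1.png

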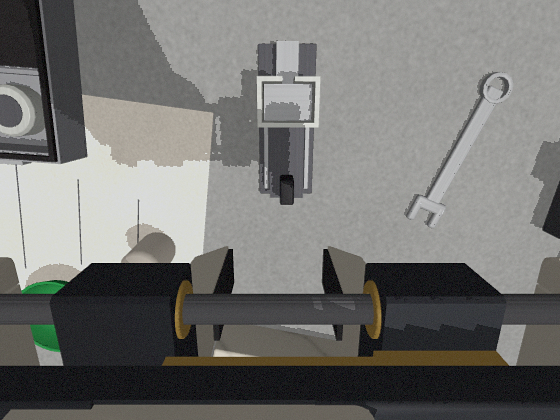

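The wrist view shows the magazine at about (288,100) and its black grip at (287,190). It gives the grip at (590,292) mm and a magazine yaw of 12.2°. I'll descend and grip.

Request:
arm_command(dp=[[-0.13,0.32,0.8],[0,0,1],[0,0,1],[0,0,1],[0,0,1],[0,0,1],[0,0,1],[0,0,0.9],[0,0,0],[0,0,0]], angular=[[0,0,0],[0,0,0],[0,0,0],[0,0,0],[0,0,0],[0,0,0],[0,0,0],[0,0,0],[0,0,0],[0,0,0]], claw=[0.4,0.4,0.4,0.4,0.4,0.4,0.4,0.4,0.4,0.4])

```text
clock: 3.15
position: [0.586, 0.2973, 0.0344]
ee_rot: [0.347, -3.121, -0.0]
force: [0.4, 0.6, 0.6]
width: 0.399
gripper_force: 0.0
```

Request:
arm_command(dp=[[0,0,0],[0,0,0],[0,0,0],[0,0,0],[0,0,0]], angular=[[0,0,0],[0,0,0],[0,0,0],[0,0,0],[0,0,0]], claw=[0.05,0.05,0.05,0.05,0.05], force=40)

```text
clock: 3.65
position: [0.5888, 0.2913, 0.0356]
ee_rot: [-0.338, 3.122, -0.008]
force: [0.8, -13.2, 7.6]
width: 0.153
gripper_force: 40.0
```

Request:
arm_command(dp=[[0.1,-0.25,0],[0.25,0,0],[0.25,0,0],[0.25,0,0],[0.25,0,0],[0.25,0,0],[0.25,0,0],[0.25,0,0],[0.2,0,0],[0,0,0]], angular=[[0,0,0],[0,0,0],[0,0,0],[0,0,0],[0,0,0],[0,0,0],[0,0,0],[0,0,0],[0,0,0],[0,0,0]], claw=[0.05,0.05,0.05,0.05,0.05,0.05,0.05,0.05,0.05,0.05])

```text
clock: 4.65
position: [0.5436, 0.2815, 0.0359]
ee_rot: [-0.343, 3.111, 0.006]
force: [18.4, 7.2, -9.1]
width: 0.15
gripper_force: 40.0
```

Run:
```python
from h import *
from cell import arm
s=arm.observe();togo(s,[.545,.2815,.0355],102.2)
print("travel",(s["position"]-[.5888,.2913,.0356])@[-.977,-.212,0])
```

```text
t 4.65 pos [0.5436 0.2815 0.0359] yaw 102.59 tilt 0.71 F [18.4  7.2 -9.1] w 0.15 gf 40.0
TURN z 0.05 DP [-0.06 -0.01  0.02]
travel 0.04624775323247008
```

Request:
arm_command(dp=[[-0.3,0,0],[-0.3,0,0],[-0.3,0,0],[-0.3,0,0],[-0.3,0,0],[-0.3,0,0],[-0.3,0,0],[-0.3,0,0],[-0.1,0,0],[0,0,0]], angular=[[0,0,0],[0,0,0],[0,0,0],[0,0,0],[0,0,0],[0,0,0],[0,0,0],[0,0,0],[0,0,0],[0,0,0]], claw=[0.05,0.05,0.05,0.05,0.05,0.05,0.05,0.05,0.05,0.05])

```text
clock: 5.65
position: [0.5902, 0.2914, 0.0346]
ee_rot: [0.346, -3.107, 0.005]
force: [-29.1, -8.0, 34.1]
width: 0.153
gripper_force: 40.1
```

Run:
```python
from h import *
from cell import arm
s=arm.observe();togo(s,[.5888,.2913,.0355],102.2)
d=arm.get_image("scene");P=pts(d)
for k,c,r,lo,hi in [("apron",(.468,.264),.035,.022,.045),("grip",(.591,.289),.03,.045,.065),("stack",(.507,.273),.014,.03,.08)]:
    m=near(P,c,r,lo,hi);Q=P[m];print(k,m.sum(),rect(Q) if m.sum()>10 else 0,np.median(Q[:,2]))
```

```text
t 5.65 pos [0.5902 0.2914 0.0346] yaw 102.7 tilt 0.92 F [-29.1  -8.   34.1] w 0.153 gf 40.1
TURN z 0.06 DP [ 0.05  0.01 -0.04]
apron 42 (array([469. , 278.7]), array([48.1, 26.9]), 36.7) 0.029169424852363707
grip 16 (array([600.1, 281.8]), array([15.8, 16.3]), 12.6) 0.053941467647583535
stack 4 0 0.048146033645083366
```

Request:
arm_command(dp=[[0.15,0,0],[0.05,0,0],[0,0,0],[0,0,0],[0,0,0],[0,0,-0.8],[0,0,-1],[0,0,-1],[0,0,-1],[0,0,-1]], angular=[[0,0,0],[0,0,0],[0,0,0],[0,0,0],[0,0,0],[0,0,0],[0,0,0],[0,0,0],[0,0,0],[0,0,0]], claw=[0.05,0.4,0.4,0.4,0.4,0.4,0.4,0.4,0.6,0.7])

```text
clock: 6.7
position: [0.5942, 0.2916, 0.155]
ee_rot: [0.345, -3.122, 0.0]
force: [0.5, -0.7, -0.3]
width: 0.524
gripper_force: 0.0
```

Request:
arm_command(dp=[[0,0,-1],[0,0,-1],[0,0,-1],[0,0,0],[0,0,0]], angular=[[0,0,0],[0,0,0],[0,0,0],[0,0,0],[0,0,0]], claw=[0.7,0.7,0.7,0.7,0.7])

```text
clock: 7.2
position: [0.5944, 0.2918, 0.2293]
ee_rot: [-0.345, 3.122, 0.0]
force: [-1.1, -0.8, -1.3]
width: 0.699
gripper_force: 0.0
```

Run:
```python
from h import *
from cell import arm
s=arm.observe();togo(s,[.468,.2645,.021],102.2)
d=arm.get_image("wrist");P=pts(d)
for k,c,r,lo,hi in [("wall",(.507,.273),.06,.06,.08),("plate",(.467,.2645),.034,.026,.036),("grip",(.591,.291),.03,.045,.065),("stack",(.507,.273),.012,.03,.08)]:
    m=near(P,c,r,lo,hi);Q=P[m];print(k,m.sum(),rect(Q) if m.sum()>10 else 0,np.median(Q[:,2]))
cv2.imwrite("pics/w2.png",d["frame"][:,:,::-1])
```

```text
t 7.2 pos [0.5944 0.2918 0.2293] yaw 102.61 tilt 0.04 F [-1.1 -0.8 -1.3] w 0.699 gf 0.0
TURN z 0.05 DP [5.17 0.   8.33]
wall 1052 (array([506.5, 273.9]), array([42.9, 55.1]), 12.6) 0.07206894029829905
plate 1613 (array([470.9, 265.7]), array([39.7, 47. ]), 13.6) 0.030306741644766308
grip 373 (array([590.3, 291.8]), array([25.1, 14. ]), 11.5) 0.05798318650164497
stack 528 (array([506.9, 273.2]), array([23.4, 22.8]), 12.5) 0.05035131463977497
```

View pics/w2.png

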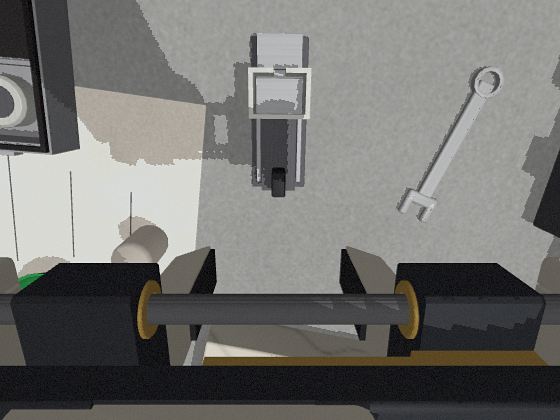

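The wrist view shows plate 1 out on the apron at (279,50), the slide back with its grip at (279,182), and the stack top at z=50 mm, so the stack has dropped. Now I fetch the plate.

Request:
arm_command(dp=[[0.9,0.06,0.4],[0.9,0,0.4],[0.9,0,0.4],[0.9,0,0.4],[0.8,0,0.4],[0.8,0,0.4],[0,0,0.9],[0,0,1],[0,0,1],[0,0,1]], angular=[[0,0,0],[0,0,0],[0,0,0],[0,0,0],[0,0,0],[0,0,0],[0,0,0],[0,0,0],[0,0,0],[0,0,0]], claw=[0.7,0.7,0.7,0.7,0.7,0.7,0.7,0.7,0.7,0.7])

```text
clock: 8.25
position: [0.4662, 0.2643, 0.0698]
ee_rot: [0.345, -3.121, 0.001]
force: [-0.5, 0.6, 1.0]
width: 0.701
gripper_force: 0.0
```

Request:
arm_command(dp=[[0,0,0.8],[0,0,0.8],[0,0,0],[0,0,0]], angular=[[0,0,0],[0,0,0],[0,0,0],[0,0,0]], claw=[0.7,0.7,0.7,0.7])

```text
clock: 8.65
position: [0.4664, 0.2644, 0.0312]
ee_rot: [0.345, -3.121, 0.002]
force: [-0.2, -0.1, 0.3]
width: 0.699
gripper_force: 0.0
```

Run:
```python
from h import *
from cell import arm
togo(arm.observe(),[.467,.265,.021],102.6)
```

```text
t 8.65 pos [0.4664 0.2644 0.0312] yaw 102.61 tilt 0.12 F [-0.2 -0.1  0.3] w 0.699 gf 0.0
TURN z 0.0 DP [-0.03  0.02  0.41]
```

Request:
arm_command(dp=[[0,0,0.41],[0,0,0],[0,0,0],[0,0,0],[0,0,0],[0,0,0]], angular=[[0,0,0],[0,0,0],[0,0,0],[0,0,0],[0,0,0],[0,0,0]], claw=[0.7,0.7,0.3,0.3,0.3,0.3], force=30)

```text
clock: 9.25
position: [0.4672, 0.265, 0.0218]
ee_rot: [-0.345, 3.122, 0.001]
force: [-0.3, -0.0, 2.4]
width: 0.471
gripper_force: 30.0
```

Request:
arm_command(dp=[[0,0,-0.3],[0,0,-0.7],[0,0,-1],[0,0,-1],[0,0,-1],[0,0,0]], angular=[[0,0,0],[0,0,0],[0,0,0],[0,0,0],[0,0,0],[0,0,0]], claw=[0.3,0.3,0.3,0.3,0.3,0.3])

```text
clock: 9.85
position: [0.4688, 0.266, 0.1251]
ee_rot: [-0.344, 3.118, 0.004]
force: [1.3, -0.0, -0.9]
width: 0.474
gripper_force: 30.0
```

Run:
```python
from h import *
from cell import arm
togo(arm.observe(),[.498,-.0125,.121],97.7)
```

```text
t 9.85 pos [0.4688 0.266  0.1251] yaw 102.61 tilt 0.33 F [ 1.3 -0.  -0.9] w 0.474 gf 30.0
TURN z 0.57 DP [  0.33 -11.19   0.16]
```

Request:
arm_command(dp=[[0,0,-0.8],[0.04,-1,-0.8],[0.04,-1,-0.8],[0.04,-1,-0.8],[0.04,-1,-0.6],[0.03,-1,0],[0.03,-1,0],[0.03,-1,0],[0.03,-1,0],[0.03,-1,0]], angular=[[0,0,0.57],[0,0,0],[0,0,0],[0,0,0],[0,0,0],[0,0,0],[0,0,0],[0,0,0],[0,0,0],[0,0,0]], claw=[0.3,0.3,0.3,0.3,0.3,0.3,0.3,0.3,0.3,0.3])

```text
clock: 10.85
position: [0.4891, 0.0397, 0.2161]
ee_rot: [0.211, -3.134, 0.0]
force: [0.8, 0.4, -1.2]
width: 0.48
gripper_force: 30.0
```

Request:
arm_command(dp=[[-0.5,-1,0],[-0.5,-0.9,0],[-0.5,0,0],[0,0,0],[0,0,0]], angular=[[0,0,0],[0,0,0],[0,0,0],[0,0,0],[0,0,0]], claw=[0.3,0.3,0.3,0.3,0.3])

```text
clock: 11.35
position: [0.5325, -0.0003, 0.2159]
ee_rot: [0.213, -3.133, -0.001]
force: [0.7, 0.1, -1.2]
width: 0.474
gripper_force: 30.0
```

Run:
```python
from h import *
from cell import arm
s=arm.observe()
d=arm.get_image("wrist");P=pts(d)
for k,c,r,lo,hi in [("rim",(.536,-.007),.12,.046,.065),("pad",(.498,-.0125),.06,.004,.016),("part",(.536,-.007),.03,.02,.034),("tin",(.574,-.003),.03,.028,.037)]:
    m=near(P,c,r,lo,hi);Q=P[m];print(k,m.sum(),rect(Q) if m.sum()>10 else 0,np.median(Q[:,2]))
togo(s,[.498,-.0125,.012],97.7)
cv2.imwrite("pics/w3.png",d["frame"][:,:,::-1])
```

```text
rim 4337 (array([524.6,  -7.5]), array([146.6, 120.5]), 8.2) 0.05422266740516521
pad 6965 (array([508.9,  -9.9]), array([ 93. , 100.6]), 8.0) 0.010031298787168155
part 812 (array([549.7,  -5.1]), array([31.7, 59.5]), 8.2) 0.029178677635769555
tin 1453 (array([568.8,  -0.6]), array([41.3, 50. ]), 6.8) 0.032380978252013824
t 11.35 pos [ 5.325e-01 -3.000e-04  2.159e-01] yaw 97.78 tilt 0.08 F [ 0.7  0.1 -1.2] w 0.474 gf 30.0
TURN z 0.01 DP [ 1.43 -0.3   8.16]
```

View pics/w3.png

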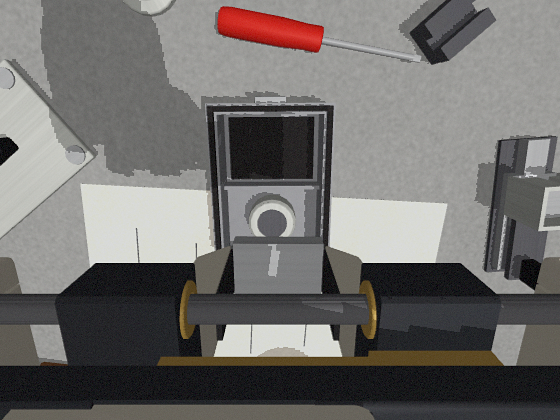

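The wrist view shows the held plate at (278,265), the case with the black mat at (271,148), and the tin at (272,221). Refined, the case is at (536,-6) mm with yaw 8° and the mat pocket centre is at (498,-11). Now I place the plate.

Request:
arm_command(dp=[[0.7,-0.12,0],[0.73,-0.13,0.5],[0,0,1],[0,0,1],[0,0,1],[0,0,1],[0,0,1],[0,0,0.8],[0,0,0.6],[0,0,0]], angular=[[0,0,0],[0,0,0],[0,0,0],[0,0,0],[0,0,0],[0,0,0],[0,0,0],[0,0,0],[0,0,0],[0,0,0]], claw=[0.3,0.3,0.3,0.3,0.3,0.3,0.3,0.3,0.3,0.3])

```text
clock: 12.4
position: [0.4965, -0.0114, 0.0425]
ee_rot: [0.213, -3.131, -0.001]
force: [0.1, 0.2, -1.2]
width: 0.472
gripper_force: 30.0
```

Run:
```python
from h import *
from cell import arm
togo(arm.observe(),[.498,-.0114,.0125],97.9)
```

```text
t 12.4 pos [ 0.4965 -0.0114  0.0425] yaw 97.79 tilt 0.22 F [ 0.1  0.2 -1.2] w 0.472 gf 30.0
TURN z -0.01 DP [-0.06 -0.01  1.2 ]
```

Request:
arm_command(dp=[[-0.06,0,0.5],[0,0,0.5],[0,0,0.2],[0,0,0],[0,0,0]], angular=[[0,0,0],[0,0,0],[0,0,0],[0,0,0],[0,0,0]], claw=[0.3,0.3,0.3,0.3,0.3])

```text
clock: 12.9
position: [0.5, -0.012, 0.0141]
ee_rot: [-0.211, 3.134, 0.0]
force: [-0.6, 0.6, -1.3]
width: 0.474
gripper_force: 30.0
```

Request:
arm_command(dp=[[0,0,0],[0,0,0],[0,0,0],[0,0,0],[0,0,-0.5],[0,0,-0.8],[0,0,-1],[0,0,-1],[0,0,-1],[0,0,-1]], angular=[[0,0,0],[0,0,0],[0,0,0],[0,0,0],[0,0,0],[0,0,0],[0,0,0],[0,0,0],[0,0,0],[0,0,0]], claw=[0.56,0.56,0.56,0.56,0.56,0.56,0.56,0.56,0.56,0.56])

```text
clock: 13.9
position: [0.4998, -0.0121, 0.1485]
ee_rot: [-0.211, 3.134, 0.0]
force: [0.5, 0.7, -0.0]
width: 0.558
gripper_force: 0.0
```

Request:
arm_command(dp=[[-0.4,0,-1],[-0.4,0,-1],[-0.5,0,-1],[0,0,0],[0,0,0]], angular=[[0,0,0],[0,0,0],[0,0,0],[0,0,0],[0,0,0]], claw=[0.56,0.56,0.56,0.56,0.56])

```text
clock: 14.4
position: [0.5322, -0.0076, 0.2223]
ee_rot: [-0.211, 3.133, 0.0]
force: [0.0, -0.4, -0.3]
width: 0.563
gripper_force: 0.0
```

Run:
```python
from h import *
from cell import arm
s=arm.observe()
d=arm.get_image("wrist");P=pts(d)
for k,c,r,lo,hi in [("rim",(.536,-.007),.12,.046,.065),("plate",(.498,-.0114),.035,.016,.026),("part",(.536,-.007),.03,.02,.034),("tin",(.574,-.003),.03,.028,.037)]:
    m=near(P,c,r,lo,hi);Q=P[m];print(k,m.sum(),rect(Q) if m.sum()>10 else 0,np.median(Q[:,2]))
togo(s,[.5485,-.2985,.15],45)
cv2.imwrite("pics/w4.png",d["frame"][:,:,::-1])
```

```text
rim 5314 (array([535.1,  -6.1]), array([167.8, 120.4]), 8.1) 0.0536447650973685
plate 1277 (array([500. , -11.6]), array([31.9, 43.9]), 7.3) 0.02024961926933099
part 918 (array([536. ,  -6.9]), array([54.8, 59.8]), 70.8) 0.02871878349635145
tin 1586 (array([ 5.739e+02, -3.000e-01]), array([50.2, 49.9]), 6.8) 0.03232086322913543
t 14.4 pos [ 0.5322 -0.0076  0.2223] yaw 97.72 tilt 0.07 F [ 0.  -0.4 -0.3] w 0.563 gf 0.0
TURN z 6.13 DP [-8.69 -7.77  2.89]
```

View pics/w4.png

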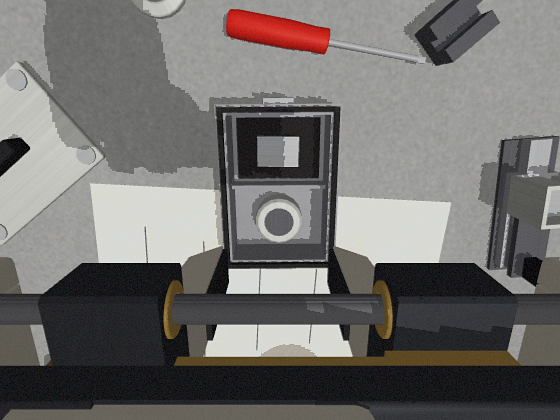

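The plate lies flat on the mat at (278,151) px, which is (500,-12) mm with its top at 20 mm. The tin is undisturbed at (279,220). Next, the lid.

Request:
arm_command(dp=[[0,0,0],[0,0,0],[0,0,0],[0,0,0],[0,0,0],[0,0,0],[0,0,0],[-0.96,-0.86,0],[-0.96,-0.86,0],[-0.96,-0.86,0]], angular=[[0,0,0.88],[0,0,0.88],[0,0,0.88],[0,0,0.88],[0,0,0.88],[0,0,0.88],[0,0,0.85],[0,0,0],[0,0,0],[0,0,0]], claw=[0.5,0.5,0.5,0.5,0.5,0.5,0.5,0.5,0.5,0.5])

```text
clock: 15.45
position: [0.5363, -0.1049, 0.2205]
ee_rot: [-1.2, -2.901, 0.001]
force: [-0.4, -0.9, 0.3]
width: 0.506
gripper_force: 0.0
```

Request:
arm_command(dp=[[-0.96,-0.86,0],[-0.96,-0.86,0],[-0.96,-0.86,0],[-0.96,-0.86,0],[-0.96,-0.86,0],[-0.96,-0.86,0],[0,0,0],[0,0,0]], angular=[[0,0,0],[0,0,0],[0,0,0],[0,0,0],[0,0,0],[0,0,0],[0,0,0],[0,0,0]], claw=[0.5,0.5,0.5,0.5,0.5,0.5,0.5,0.5])

```text
clock: 16.25
position: [0.547, -0.2974, 0.2204]
ee_rot: [-1.203, -2.899, -0.0]
force: [-0.3, 0.5, -0.6]
width: 0.504
gripper_force: 0.0
```

Run:
```python
from h import *
from cell import arm
s=arm.observe()
d=arm.get_image("wrist");P=pts(d)
for k,c,r,lo,hi in [("lid",(.5485,-.2985),.12,.013,.03),("handle",(.5485,-.2985),.05,.04,.055)]:
    m=near(P,c,r,lo,hi);Q=P[m];print(k,m.sum(),rect(Q) if m.sum()>10 else 0,np.median(Q[:,2]))
togo(s,[.5485,-.2985,.024],45)
```

```text
lid 15754 (array([ 548.1, -297.5]), array([120.2, 169. ]), 45.1) 0.020353864846175893
handle 943 (array([ 548.3, -297.2]), array([15.3, 64.2]), 44.6) 0.0460249924650495
t 16.25 pos [ 0.547  -0.2974  0.2204] yaw 44.91 tilt 0.14 F [-0.3  0.5 -0.6] w 0.504 gf 0.0
TURN z -0.01 DP [-0.07  0.01  7.85]
```

Request:
arm_command(dp=[[-0.03,0.03,0.8],[0,0,1],[0,0,1],[0,0,1],[0,0,1],[0,0,1],[0,0,1],[0,0,0.65],[0,0,0.3],[0,0,0]], angular=[[0,0,0],[0,0,0],[0,0,0],[0,0,0],[0,0,0],[0,0,0],[0,0,0],[0,0,0],[0,0,0],[0,0,0]], claw=[0.5,0.5,0.5,0.5,0.5,0.5,0.5,0.5,0.5,0.5])

```text
clock: 17.3
position: [0.5489, -0.2955, 0.0268]
ee_rot: [-1.199, -2.902, -0.001]
force: [0.1, 0.5, -0.7]
width: 0.503
gripper_force: 0.0
```

Request:
arm_command(dp=[[0,0,0],[0,0,0],[0,0,0],[0,0,0],[0,0,0]], angular=[[0,0,0],[0,0,0],[0,0,0],[0,0,0],[0,0,0]], claw=[0.5,0.05,0.05,0.05,0.05], force=50)

```text
clock: 17.8
position: [0.5495, -0.2973, 0.0281]
ee_rot: [1.201, 2.902, 0.0]
force: [-0.0, -0.2, -0.1]
width: 0.203
gripper_force: 1.2
```

Request:
arm_command(dp=[[0,0,-0.3],[0,0,-0.7],[0,0,-1],[0,0,-1],[0,0,-1],[0,0,-1],[0,0,-1],[0,0,-1],[0,0,0]], angular=[[0,0,0],[0,0,0],[0,0,0],[0,0,0],[0,0,0],[0,0,0],[0,0,0],[0,0,0],[0,0,0]], claw=[0.05,0.05,0.05,0.05,0.05,0.05,0.05,0.05,0.05])

```text
clock: 18.7
position: [0.5507, -0.2982, 0.2063]
ee_rot: [1.2, 2.898, 0.0]
force: [1.3, -0.3, -3.4]
width: 0.168
gripper_force: 50.0
```

Run:
```python
from h import *
from cell import arm
togo(arm.observe(),[.5357,-.006,.17],98.1)
```

```text
t 18.7 pos [ 0.5507 -0.2982  0.2063] yaw 45.01 tilt 0.31 F [ 1.3 -0.3 -3.4] w 0.168 gf 50.0
TURN z -6.18 DP [-1.05 11.66  1.45]
```

Request:
arm_command(dp=[[0,0,0],[0,0,0],[0,0,0],[0,0,0],[0,0,0],[0,0,0],[0,0,0],[0,0.5,0],[-0.1,0.9,0],[-0.1,0.9,0]], angular=[[0,0,-0.88],[0,0,-0.88],[0,0,-0.88],[0,0,-0.88],[0,0,-0.88],[0,0,-0.88],[0,0,-0.9],[0,0,0],[0,0,0],[0,0,0]], claw=[0.05,0.05,0.05,0.05,0.05,0.05,0.05,0.05,0.05,0.05])

```text
clock: 19.7
position: [0.5452, -0.238, 0.2017]
ee_rot: [0.215, -3.133, -0.002]
force: [0.5, 0.9, -4.8]
width: 0.167
gripper_force: 50.0
```

Request:
arm_command(dp=[[-0.1,0.9,0],[-0.1,0.9,0],[-0.1,0.9,0],[-0.1,0.9,0],[-0.1,0.9,0],[-0.1,0.9,0],[-0.1,0.9,0],[-0.1,0.9,0],[-0.1,0.9,0],[0,0.8,0]], angular=[[0,0,0],[0,0,0],[0,0,0],[0,0,0],[0,0,0],[0,0,0],[0,0,0],[0,0,0],[0,0,0],[0,0,0]], claw=[0.05,0.05,0.05,0.05,0.05,0.05,0.05,0.05,0.05,0.05])

```text
clock: 20.7
position: [0.5358, -0.0137, 0.202]
ee_rot: [0.218, -3.133, -0.001]
force: [-0.5, 0.5, -2.9]
width: 0.167
gripper_force: 50.0
```

Request:
arm_command(dp=[[0,0.4,0.5],[0,0,1],[0,0,1],[0,0,0],[0,0,0]], angular=[[0,0,0],[0,0,0],[0,0,0],[0,0,0],[0,0,0]], claw=[0.05,0.05,0.05,0.05,0.05])

```text
clock: 21.2
position: [0.5347, -0.0065, 0.1397]
ee_rot: [0.22, -3.132, 0.0]
force: [0.4, 0.4, -3.7]
width: 0.168
gripper_force: 50.0
```

Run:
```python
from h import *
from cell import arm
s=arm.observe()
togo(s,[.5357,-.006,.073],98.1)
for n in ["scene","side"]:
    d=arm.get_image(n);P=pts(d)
    m=near(P,s["position"],.12,s["position"][2]-.02,s["position"][2]+.007);
    nl,L,st,ce=cv2.connectedComponentsWithStats(m.astype(np.uint8));i=1+st[1:,4].argmax();Q=P[L==i]
    # fit lid plane
    h=np.median(Q[:,2]);Q=Q[abs(Q[:,2]-h)<.006];A=np.c_[Q[:,:2]-s["position"][:2],np.ones(len(Q))];c=np.linalg.lstsq(A,Q[:,2],rcond=None)[0]
    print(n,len(Q),rect(Q),h,"slopes",c.round(4))
    if n=="side": cv2.imwrite("pics/l5.png",cv2.resize(d["frame"][110:310,180:447,::-1],(800,600)))
```

```text
t 21.2 pos [ 0.5347 -0.0065  0.1397] yaw 98.03 tilt 0.11 F [ 0.4  0.4 -3.7] w 0.168 gf 50.0
TURN z -0.01 DP [-0.04  0.01  2.67]
scene 1002 (array([537.5,  -6.2]), array([170.9, 121. ]), 8.0) 0.12986730540900762 slopes [0.0041 0.0014 0.1296]
side 1503 (array([532.6,  -9.5]), array([172.6, 121.8]), 7.5) 0.13045954191661288 slopes [0.001  0.0031 0.1305]
```

View pics/l5.png

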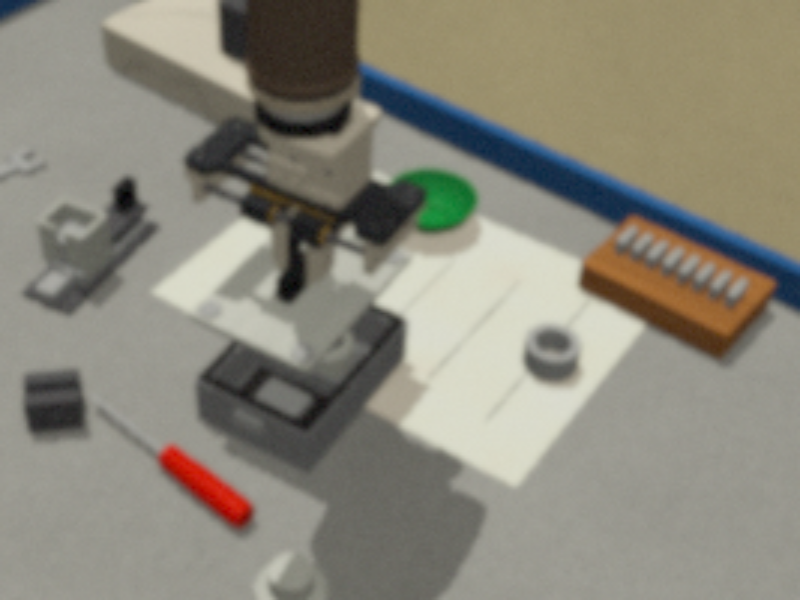

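The side crop shows the lid level, about 60 mm above the case, roughly over it at (300,300) px. Comparing lid and case in the same views calls for only about 1.2 mm more in +x. I'll lower it.

Request:
arm_command(dp=[[-0.05,0.01,0.4],[0,0,0.4],[0,0,0.4],[0,0,0.4],[0,0,0.4],[0,0,0.2],[0,0,0],[0,0,0]], angular=[[0,0,0],[0,0,0],[0,0,0],[0,0,0],[0,0,0],[0,0,0],[0,0,0],[0,0,0]], claw=[0.05,0.05,0.05,0.05,0.05,0.05,0.05,0.05])

```text
clock: 22.1
position: [0.5368, -0.0058, 0.0853]
ee_rot: [-0.223, 3.134, 0.0]
force: [-0.5, -0.8, -3.6]
width: 0.17
gripper_force: 50.0
```

Run:
```python
from h import *
from cell import arm
togo(arm.observe(),[.5359,-.006,.0745],98.1)
```

```text
t 22.1 pos [ 0.5368 -0.0058  0.0853] yaw 98.14 tilt 0.0 F [-0.5 -0.8 -3.6] w 0.17 gf 50.0
TURN z 0.0 DP [ 0.04 -0.    0.43]
```

Request:
arm_command(dp=[[0.02,0,0.2],[0,0,0.2],[0,0,0],[0,0,0]], angular=[[0,0,0],[0,0,0],[0,0,0],[0,0,0]], claw=[0.05,0.05,0.05,0.05])

```text
clock: 22.5
position: [0.536, -0.0058, 0.0751]
ee_rot: [0.223, -3.133, -0.0]
force: [-0.1, -0.0, -3.6]
width: 0.169
gripper_force: 50.0
```

Request:
arm_command(dp=[[0,0,0],[0,0,0],[0,0,0],[0,0,0],[0,0,-0.5],[0,0,-0.8],[0,0,-1],[0,0,-1],[0,0,0],[0,0,0]], angular=[[0,0,0],[0,0,0],[0,0,0],[0,0,0],[0,0,0],[0,0,0],[0,0,0],[0,0,0],[0,0,0],[0,0,0]], claw=[0.4,0.4,0.4,0.4,0.4,0.4,0.4,0,0,0])

```text
clock: 23.5
position: [0.5366, -0.0058, 0.1588]
ee_rot: [-0.223, 3.132, 0.0]
force: [0.1, -0.3, 0.2]
width: 0.187
gripper_force: 0.0
```

```bash
cat > lid.py <<'E'
from h import *
from cell import arm
def lid(names=("scene","side")):
    for n in names:
        d=arm.get_image(n);P=pts(d)
        m=near(P,(.536,-.006),.12,.05,.0745)
        nl,L,st,ce=cv2.connectedComponentsWithStats(m.astype(np.uint8));i=1+st[1:,4].argmax();Q=P[L==i]
        a=np.radians(8.1);q=(Q[:,:2]-[.5357,-.006])@np.array([[np.cos(a),-np.sin(a)],[np.sin(a),np.cos(a)]])
        A=np.c_[q,np.ones(len(q))];k=np.ones(len(q),bool)
        for _ in range(4):
            c=np.linalg.lstsq(A[k],Q[k,2],rcond=None)[0];k=abs(A@c-Q[:,2])<.0015
        print(n,rect(Q[k]),"plane z at 1..4,mid mm",[round(1000*float(c@[x,y,1]),1) for x,y in((.072,.047),(-.072,.047),(-.072,-.047),(.072,-.047),(0,0))])
E
python3 - <<'E'
from lid import *
s=arm.observe();lid()
a=np.radians(8.1)
for i,(x,y) in enumerate(((.072,.047),(-.072,.047),(-.072,-.047),(.072,-.047))):
    p=[.5357+x*np.cos(a)-y*np.sin(a),-.006+x*np.sin(a)+y*np.cos(a),.07];print(i+1,np.round(p,4));togo(s,p,98.1)
E
```

```text
scene (array([538.9,  -5.3]), array([169. , 120.5]), 7.8) plane z at 1..4,mid mm [61.8, 62.5, 63.6, 62.9, 62.7]
side (array([532.5,  -9.4]), array([170.9, 120.8]), 8.0) plane z at 1..4,mid mm [61.9, 62.3, 62.7, 62.2, 62.3]
1 [0.6004 0.0507 0.07  ]
t 23.5 pos [ 0.5366 -0.0058  0.1588] yaw 98.14 tilt 0.11 F [ 0.1 -0.3  0.2] w 0.187 gf 0.0
TURN z 0.0 DP [-2.84  1.88  3.55]
2 [0.4578 0.0304 0.07  ]
t 23.5 pos [ 0.5366 -0.0058  0.1588] yaw 98.14 tilt 0.11 F [ 0.1 -0.3  0.2] w 0.187 gf 0.0
TURN z 0.0 DP [2.92 1.88 3.55]
3 [ 0.471  -0.0627  0.07  ]
t 23.5 pos [ 0.5366 -0.0058  0.1588] yaw 98.14 tilt 0.11 F [ 0.1 -0.3  0.2] w 0.187 gf 0.0
TURN z 0.0 DP [ 2.92 -1.88  3.55]
4 [ 0.6136 -0.0424  0.07  ]
t 23.5 pos [ 0.5366 -0.0058  0.1588] yaw 98.14 tilt 0.11 F [ 0.1 -0.3  0.2] w 0.187 gf 0.0
TURN z 0.0 DP [-2.84 -1.88  3.55]
```

The lid is seated on the seal, with its plate top at about 62.5 mm all round. Now I press corner 1.

Request:
arm_command(dp=[[-0.95,0.63,0.6],[-0.95,0.63,0.6],[-0.94,0.62,0.6],[0,0,0.65],[0,0,0.65],[0,0,0.6],[0,0,0],[0,0,0.08],[0,0,0.08],[0,0,0]], angular=[[0,0,0],[0,0,0],[0,0,0],[0,0,0],[0,0,0],[0,0,0],[0,0,0],[0,0,0],[0,0,0],[0,0,0]], claw=[0,0,0,0,0,0,0,0,0,0], force=20)

```text
clock: 24.6
position: [0.5995, 0.0506, 0.0617]
ee_rot: [0.223, -3.133, -0.0]
force: [-2.0, -0.2, 3.9]
width: 0.007
gripper_force: 1.4
```

Run:
```python
from h import *
from cell import arm
togo(arm.observe(),[.6004,.0507,.06],98.1)
```

```text
t 24.6 pos [0.5995 0.0506 0.0617] yaw 98.13 tilt 0.02 F [-2.  -0.2  3.9] w 0.007 gf 1.4
TURN z 0.0 DP [-0.03  0.    0.07]
```

Request:
arm_command(dp=[[0,0,0.06],[0,0,0.06],[0,0,0.06],[0,0,0]], angular=[[0,0,0],[0,0,0],[0,0,0],[0,0,0]], claw=[0,0,0,0])

```text
clock: 25.0
position: [0.5998, 0.0506, 0.0606]
ee_rot: [-0.222, 3.132, 0.001]
force: [-13.8, -0.6, 40.0]
width: 0.005
gripper_force: 19.9
```

Run:
```python
from lid import *
togo(arm.observe(),[.6004,.0507,.06],98.1)
lid()
```

```text
t 25.0 pos [0.5998 0.0506 0.0606] yaw 98.12 tilt 0.08 F [-13.8  -0.6  40. ] w 0.005 gf 19.9
TURN z 0.0 DP [-0.03  0.    0.03]
scene (array([491.8,   2.7]), array([79.2, 91.7]), 9.2) plane z at 1..4,mid mm [59.4, 62.3, 68.8, 65.9, 64.1]
side (array([533.3,  -8.9]), array([170.6, 120.4]), 7.7) plane z at 1..4,mid mm [58.1, 62.2, 66.4, 62.3, 62.3]
```

Request:
arm_command(dp=[[0,0,-0.4],[0,0,-0.4],[0.96,0,0],[0.96,0,0],[0.96,0,0],[0.96,0,0],[0.96,0,0],[0.96,0,0],[0,0,0.3],[0,0,0.3]], angular=[[0,0,0],[0,0,0],[0,0,0],[0,0,0],[0,0,0],[0,0,0],[0,0,0],[0,0,0],[0,0,0],[0,0,0]], claw=[0,0,0,0,0,0,0,0,0,0])

```text
clock: 26.1
position: [0.4571, 0.0305, 0.062]
ee_rot: [-0.223, 3.134, 0.001]
force: [-5.8, 1.9, 12.9]
width: 0.004
gripper_force: 6.2
```

Request:
arm_command(dp=[[0,0,0],[0,0,0.06],[0,0,0.05],[0,0,0.05],[0,0,0]], angular=[[0,0,0],[0,0,0],[0,0,0],[0,0,0],[0,0,0]], claw=[0,0,0,0,0])

```text
clock: 26.6
position: [0.4575, 0.0306, 0.0603]
ee_rot: [0.223, -3.134, -0.001]
force: [-19.0, -1.4, 59.6]
width: 0.003
gripper_force: 29.8
```

Run:
```python
from lid import *
togo(arm.observe(),[.4578,.0304,.06],98.1)
lid(["side"])
```

```text
t 26.6 pos [0.4575 0.0306 0.0603] yaw 98.13 tilt 0.04 F [-19.   -1.4  59.6] w 0.003 gf 29.8
TURN z 0.0 DP [-0.01 -0.01  0.01]
side (array([533.5, -10.1]), array([170.4, 120.1]), 8.0) plane z at 1..4,mid mm [58.8, 57.7, 61.7, 62.8, 60.3]
```

Request:
arm_command(dp=[[0,0,-0.4],[0,0,-0.4],[0,-0.94,0],[0,-0.94,0],[0,-0.94,0],[0,-0.94,0],[0,0,0.3],[0,0,0.3],[0,0,0],[0,0,0.06]], angular=[[0,0,0],[0,0,0],[0,0,0],[0,0,0],[0,0,0],[0,0,0],[0,0,0],[0,0,0],[0,0,0],[0,0,0]], claw=[0,0,0,0,0,0,0,0,0,0])

```text
clock: 27.65
position: [0.4712, -0.0625, 0.0613]
ee_rot: [-0.224, 3.133, -0.001]
force: [-2.4, -3.6, 14.1]
width: 0.003
gripper_force: 6.9
```

Request:
arm_command(dp=[[0,0,0.05],[0,0,0]], angular=[[0,0,0],[0,0,0]], claw=[0,0])

```text
clock: 27.85
position: [0.4712, -0.0626, 0.0606]
ee_rot: [-0.224, 3.133, -0.001]
force: [-3.6, -3.8, 16.3]
width: 0.001
gripper_force: 8.0
```

Run:
```python
from lid import *
togo(arm.observe(),[.471,-.0627,.06],98.1)
lid(["side"])
```

```text
t 27.85 pos [ 0.4712 -0.0626  0.0606] yaw 98.17 tilt 0.06 F [-3.6 -3.8 16.3] w 0.001 gf 8.0
TURN z 0.01 DP [ 0.01 -0.    0.03]
side (array([471.2, -17. ]), array([ 45. , 119.5]), 7.1) plane z at 1..4,mid mm [60.7, 57.5, 57.6, 60.7, 59.1]
```

Nearly home at corner 3, so I push a touch more and then go on to corner 4.

Request:
arm_command(dp=[[0,0,0.04],[0,0,0.03],[0,0,0]], angular=[[0,0,0],[0,0,0],[0,0,0]], claw=[0,0,0])

```text
clock: 28.2
position: [0.4712, -0.0627, 0.0603]
ee_rot: [-0.223, 3.132, -0.001]
force: [-10.0, -3.0, 40.0]
width: 0.003
gripper_force: 20.4
```

Request:
arm_command(dp=[[0,0,-0.4],[0,0,-0.4],[-0.96,0,0],[-0.96,0,0],[-0.96,0,0],[-0.96,0,0],[-0.96,0,0],[-0.96,0,0],[0,0,0.3],[0,0,0.3]], angular=[[0,0,0],[0,0,0],[0,0,0],[0,0,0],[0,0,0],[0,0,0],[0,0,0],[0,0,0],[0,0,0],[0,0,0]], claw=[0,0,0,0,0,0,0,0,0,0])

```text
clock: 29.2
position: [0.6139, -0.0412, 0.063]
ee_rot: [-0.225, 3.132, 0.001]
force: [2.5, 2.6, 10.8]
width: 0.005
gripper_force: 5.4
```

Request:
arm_command(dp=[[0,0,0],[0,0,0.06],[0,0,0.05],[0,0,0]], angular=[[0,0,0],[0,0,0],[0,0,0],[0,0,0]], claw=[0,0,0,0])

```text
clock: 29.6
position: [0.6122, -0.042, 0.0608]
ee_rot: [0.223, -3.133, -0.001]
force: [0.1, 1.0, 6.3]
width: 0.0
gripper_force: 2.8
```

Run:
```python
from lid import *
togo(arm.observe(),[.6136,-.0424,.06],98.1)
lid()
```

```text
t 29.6 pos [ 0.6122 -0.042   0.0608] yaw 98.14 tilt 0.05 F [0.1 1.  6.3] w 0.0 gf 2.8
TURN z 0.01 DP [-0.05 -0.02  0.03]
scene (array([539.5,  -4.4]), array([170. , 120.8]), 8.4) plane z at 1..4,mid mm [57.7, 57.7, 58.0, 57.9, 57.8]
side (array([533.1,  -8.6]), array([170.2, 120.8]), 7.3) plane z at 1..4,mid mm [57.5, 57.0, 57.3, 57.8, 57.4]
```

Request:
arm_command(dp=[[0,0,0.05],[0,0,0.04],[0,0,0.03],[0,0,0]], angular=[[0,0,0],[0,0,0],[0,0,0],[0,0,0]], claw=[0,0,0,0])

```text
clock: 30.1
position: [0.6124, -0.0421, 0.0602]
ee_rot: [-0.223, 3.133, 0.001]
force: [-9.3, 1.5, 30.0]
width: 0.007
gripper_force: 15.0
```

Request:
arm_command(dp=[[0,0,-0.4],[0,0,-0.4],[0,0.94,0],[0,0.94,0],[0,0.94,0],[0,0.94,0],[0,0,0.4],[0,0,0.3],[0,0,0.06],[0,0,0]], angular=[[0,0,0],[0,0,0],[0,0,0],[0,0,0],[0,0,0],[0,0,0],[0,0,0],[0,0,0],[0,0,0],[0,0,0]], claw=[0,0,0,0,0,0,0,0,0,0])

```text
clock: 31.1
position: [0.5994, 0.0512, 0.0602]
ee_rot: [0.222, -3.133, -0.003]
force: [-10.1, 5.6, 24.8]
width: 0.0
gripper_force: 12.5
```

Request:
arm_command(dp=[[0,0,-0.4],[0,0,-0.4],[0.96,0,0],[0.96,0,0],[0.96,0,0],[0.96,0,0],[0.96,0,0],[0.96,0,0],[0,0,0.4],[0,0,0.3]], angular=[[0,0,0],[0,0,0],[0,0,0],[0,0,0],[0,0,0],[0,0,0],[0,0,0],[0,0,0],[0,0,0],[0,0,0]], claw=[0,0,0,0,0,0,0,0,0,0])

```text
clock: 32.1
position: [0.4577, 0.0297, 0.0608]
ee_rot: [-0.221, 3.133, -0.0]
force: [0.4, -1.0, -0.1]
width: 0.005
gripper_force: 0.0
```

Request:
arm_command(dp=[[0,0,0.06],[0,0,0]], angular=[[0,0,0],[0,0,0]], claw=[0,0])

```text
clock: 32.3
position: [0.4578, 0.0298, 0.0601]
ee_rot: [0.221, -3.133, 0.0]
force: [-8.0, -1.3, 24.5]
width: 0.006
gripper_force: 12.5
```

Request:
arm_command(dp=[[0,0,-0.4],[0,0,-0.4],[0,-0.94,0],[0,-0.94,0],[0,-0.94,0],[0,-0.94,0],[0,0,0.4],[0,0,0.3],[0,0,0.06],[0,0,0]], angular=[[0,0,0],[0,0,0],[0,0,0],[0,0,0],[0,0,0],[0,0,0],[0,0,0],[0,0,0],[0,0,0],[0,0,0]], claw=[0,0,0,0,0,0,0,0,0,0])

```text
clock: 33.3
position: [0.4707, -0.0623, 0.0604]
ee_rot: [0.224, -3.133, 0.0]
force: [-0.0, -0.9, 2.5]
width: 0.006
gripper_force: 1.1
```

Request:
arm_command(dp=[[0,0,-0.5],[0,0,-0.8],[0,0,-1],[0,0,-1],[0,0,-1],[0,0,-1],[0,0,-1],[0,0,0],[0,0,0]], angular=[[0,0,0],[0,0,0],[0,0,0],[0,0,0],[0,0,0],[0,0,0],[0,0,0],[0,0,0],[0,0,0]], claw=[0,0,0,0,0,0,0,0,0])

```text
clock: 34.2
position: [0.4707, -0.0617, 0.218]
ee_rot: [-0.226, 3.133, 0.0]
force: [-0.6, -0.7, -0.8]
width: 0.002
gripper_force: 0.0
```

Run:
```python
from lid import *
lid()
d=arm.get_image("scene");cv2.imwrite("pics/end.png",d["frame"][:,:,::-1])
```

```text
scene (array([539. ,  -5.3]), array([170.9, 119.8]), 7.1) plane z at 1..4,mid mm [57.1, 57.2, 57.7, 57.6, 57.4]
side (array([533.4,  -8.4]), array([171.4, 120.7]), 7.9) plane z at 1..4,mid mm [56.9, 57.0, 57.1, 57.0, 57.0]
```

View pics/end.png

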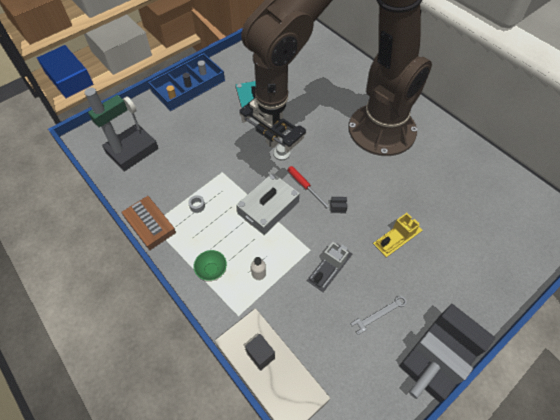

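The final view shows the lid flat on the case at (268,203), the slide home at (318,279), the other objects where they started, and the arm clear. All four corners pressed to about 60 mm pad height, which is the sealed level.

```bash
python3 -c "
from cell import arm
print(arm.sign_off())"
```

```text
the job is handed in; nothing more can be done
None
```

The job is handed in after about 34 s of the 72 s: the plate is flat on the mat beside the tin, the slide is fully back with the stack dropped, and the lid is pressed home and level at all four corners.

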